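# Wind the model-shop laminating press down by one turn

### The arm

A 7-joint arm with a two-finger parallel gripper is mounted at the origin on the work surface. World frame = base frame: x ahead of the robot, y to its left, z up, the work surface at z = 0. Lengths are in m, angles in degrees, forces in N, time in s.
With the tool pointing down it reaches from about 0.425 to 0.875 m from the base axis. Payload 4.7 kg.
Tool frame: the origin (TCP) lies midway between the tips of the shut fingers; the grasp point (between the pads) lies 19 mm behind it; z points along the fingers, y is the line along which they close (so a half turn about z gives the same grasp; the last joint's range is limited). The gripper opens to 87 mm and grips with 3 to 60 N. Pads are 19 mm wide; open, the fingers measure 117 mm over their backs; the gripper's body (75 mm by 190 mm) begins 51 mm behind the grasp point.
Start: joints at [76.438, 18.392, -4.016, 83.108, 1.295, 78.541, -3.26], TCP at [0.161, -0.63, 0.223] pointing down, gripper open.
Joint ranges: [-163.93, 163.93], [-17.29, 119.83], [-79.2, 71.16], [3.27, 140.29], [-89.18, 269.18], [5.43, 117.66], [-154.24, 154.24]. Speed limits (degrees/s): [147.25, 147.25, 180, 180, 180, 180, 180].

### API

Orientations are given as [roll, pitch, yaw] about the fixed x, y, z axes, in that order (R = Rz(yaw) Ry(pitch) Rx(roll)).
In Python, from cell import env, viewer, boxes_of, masks_of gives the robot as it stands. The module is installed in compiled form; this text tells all that it offers.
- The arm moves only by the tool apply_moves, never from a script. Its argument "moves" is a list of rows, each a list of 7 numbers: the shift along the tool's x, y, z scaled (see below), then the turn, a rotation vector about the tool's x, y, z scaled (see below), then the opening, from 0 (shut) to 1 (fully open). A call has 1 to 20 rows; each row is the pose to reach, as a shift and turn from the pose commanded when the call began, along the tool's axes at that moment; what a row does not reach only later rows make up. The controller multiplies each number of a shift by 0.2 m and each number of a turn by 1.5 rad. A row lasts 1/10 s, in which the tool goes at most 50 mm and 8.59 degrees, less where a joint would pass 70% of its speed; a pose out of reach is approached as far as the arm can. A call with a number of a shift or a turn outside -1 to 1 is refused whole. A call with a gripper value outside its range is refused whole. The fingers move at their own pace and stop on an object; "grip_force" is the grip in N (left out, the last holds). Time passes only in rows, so rows that repeat a pose let the fingers close. It gives the time, the measured TCP pose, the force, the opening and the grip force at its end, in the units of the state.
- env.get_obs(): the state, without advancing time (a new reading comes with each control period).
- viewer.read_camera(name): name is "scene" or "top"; returns the picture (480x640x3 uint8, red, green, blue); there is no depth.
- viewer.get_calibration(name): a dict with "fov_y" (degrees; the focal length in pixels is half the picture's height over the tangent of half this angle, whatever the lens; pixels are square), "cx", "cy" (the principal point, pixels), "position" and "orientation" of the camera in the world. Camera axes: x right, y up, looking along -z (the intrinsics and any distortion apply to the point x, -y, -z); pixel columns grow to the right and rows downward; lengths in m; the calibration is good to about 2 mm. A picture is of the moment at which its call begins. get_calibration takes no time and is no camera call.
- env.sign_off(): hands the job in; it is judged then, once.
Trained networks look in the newest picture that a camera, given by its name, has taken for a name from the list of things; names that differ only in an ending like _2 or _b are one class to them, and where a whole thing is asked for, a point or a joint stands for the part that bears it (a point fixed in the world has none). Each returns a list of dicts, best first, with "conf" (0 to 1); they miss things now and then, are a little off and sometimes report something else, mostly with a low value. They report only what shows in the picture. A call takes as long as a camera call.
- boxes_of(camera, target): "location" ([column, row] in pixels, amid what is visible of it).
- masks_of(camera, target): "pixels" (480x640 bool, what is visible of it) and "location" ([column, row] in pixels, amid what is visible of it).
The state is a dict: "time_s": time; "qpos": joint angles; "joint_velocities": joint speeds; "effort": joint torques, N m; "tool_pos": TCP position; "tool_rot": TCP orientation; "force": force on the tool from outside, world axes, zero at the start; "wrist_torque": the same for the moment, N m; "grip_width": finger opening in m; "grasp_force": force on a finger pad.
Only numpy, scipy, OpenCV 4.12 (cv2) and the standard library are available. Lean on these libraries where they do the work, as an engineer would, in place of code of your own. Each camera call takes 0.05 s, during which the arm holds its last target. There are 200 camera calls.

### The job

Close the laminating press onto the glued stack of card and ply: with the fingers, push the upright handle of its hand wheel round through exactly one full turn clockwise (seen from above), so that the handle comes back to where it began, and no further. Only push the handle, gently; do not grip it. Leave the model houses, tools and other things on the bench where they stand, and finish clear of everything.

Things in the scene. Friction and masses are not known exactly. Their poses are not given: they have to be found in the camera images.
- wheel (a joint): Angle of the press's hand wheel about its vertical axis, rad. 0 at the start; grows as the wheel is turned clockwise seen from above; 6.283 after one full turn, when the platen has come down 8 mm and rests on the stack. It does not stop of itself there: it can be turned further, and backwards. It turns against steady friction of about 0.25 N m (some 3.5 N at the handle), hardly coasts, and stays where it is left.
- wheel_axis (a point): Centre of the hand wheel, on its vertical axis, at the height of the middle of the rim (187 mm above the bench). The wheel lies level on top of the press: bare light metal, rim circle of radius 75 mm made of 16 mm round bar (top of the rim at 195 mm), three 12 mm spokes at 120 degrees, hub 40 mm across whose top with its nut is at 205 mm.
- press: The grey laminating press under the wheel, fixed to the bench: base plate 280 x 260 mm, 25 mm thick, two steel columns and a crosshead (65 mm deep, 250 mm wide, its top at 155 mm), with the glued stack and the platen between. Origin on the bench under the wheel's axis, z up, its front facing -x.
- grip_mid (a point): Middle (half-way up) of the one upright handle of the hand wheel: a black plastic grip, about 26 mm across, standing on the rim at the outer end of one spoke, 75 mm from the wheel's axis. It reaches from the rim to 251 mm above the bench; this point is at 222 mm. It goes round with the wheel and also spins freely on its own pin; nothing else rises above 205 mm within 130 mm of the wheel's axis.
- grip: The same handle; origin at its lower end on its axis (193 mm above the bench), z up (it spins freely about z).
- house_gable: Leave alone: small wooden model house with a white gable roof, 44 x 44 mm, about 54 mm tall, standing on a front corner of the press's base plate. Origin at the centre of its underside.
- house_flat: Leave alone: small wooden model house with a flat white roof, 44 x 44 mm, 52 mm tall, standing on the other front corner of the press's base plate. Origin at the centre of its underside.
- glue: Leave alone: white glue bottle, 48 mm across, 140 mm tall, on the bench beside the press. Origin at the centre of its underside.
- cutter: Leave alone: cutter knife lying flat, about 165 mm long, 20 mm wide, 16 mm high. Origin at the centre of its underside.
- rule: Leave alone: flat aluminium rule, 200 x 28 x 6 mm, lying on the bench. Origin at the centre of its underside.
- tape: Leave alone: empty cardboard tape roll, 84 mm across, 24 mm high, lying flat on the bench. Origin at the centre of its underside.
- weight: Leave alone: brass weight with a knob, 52 mm across, 54 mm tall, on the bench. Origin at the centre of its underside.

How it is judged:
By the outcome, as a careful person would: the job done as asked, in the order asked, and still so for the second after the job is handed in, with the robot touching nothing.
It also fails if it takes over 58 s, if anything falls off the work surface, if the arm or the gripper's body presses on something with over 40 N, if the wrist force passes 120 N, or if a joint passes its speed limit or range.

## Working session

There is one attempt and no reset: what is moved stays moved. The work goes in short steps, Python scripts to look and compute and a tool call to move; the robot and the scene stay as the last step left them, time stands still between calls to the robot, and variables do not carry over. Pictures are saved under pics/ and viewed, at most 10 in all, crops included, and the job is handed in when it is done.

Besides the shell and the picture viewer there is one more tool, called as a command line: name --pt "numbers of a row" for each row, then --argument value for the rest. apply_moves: Moves the arm, as the interface text tells. Shifts and turns lie within -1 to 1; 1 stands for 0.2 m of shift or 1.5 rad of turn. Its arguments: {"type":"object","properties":{"moves":{"type":"array","items":{"type":"array","items":{"type":"number","minimum":-1,"maximum":1}}},"grip_force":{"type":"number"}},"required":["moves"]}

```bash
mkdir -p pics; python3 - <<'E'
from cell import env, viewer, boxes_of, masks_of
import cv2
for c in("scene","top"):
    im=viewer.read_camera(c); cv2.imwrite(f"pics/{c}0.png",im[:,:,::-1])
    print(c,viewer.get_calibration(c))
    for t in("wheel_axis","grip_mid","grip","wheel","press"):
        print(t,[(r["location"],round(r["conf"],2)) for r in boxes_of(c,t)][:3])
print(env.get_obs())
E
```

```text
scene {'fov_y': 52.036691093439785, 'cx': 314.7461731896312, 'cy': 245.62324532936523, 'position': array([ 0.94337779, -0.5650212 ,  1.03146369]), 'orientation': array([40.76193757, -0.16506916, 33.08494028])}
wheel_axis [([337.9, 248.0], 0.57), ([330.4, 171.9], 0.37)]
grip_mid [([361.0, 256.0], 0.66)]
grip [([361.5, 256.2], 0.78)]
wheel [([348.6, 245.9], 0.88), ([340.6, 249.2], 0.57)]
press [([344.0, 294.4], 0.84)]
top {'fov_y': 53.624371137694354, 'cx': 328.83924792169654, 'cy': 238.55147607633455, 'position': array([0.33594937, 0.10048413, 1.13821835]), 'orientation': array([ 12.16004902,   0.10396514, -90.51126564])}
wheel_axis [([340.4, 215.6], 0.75)]
grip_mid [([383.8, 265.1], 0.66), ([349.1, 175.9], 0.55)]
grip [([353.8, 176.2], 0.56)]
wheel [([340.6, 212.6], 0.72)]
press [([338.3, 231.6], 0.88)]
{'time_s': 0.6, 'qpos': array([76.43818898, 18.39027347, -4.01699612, 83.10665319,  1.29550694,
       78.53876244, -3.2618476 ]), 'joint_velocities': array([-0.06481488, -0.01239516, -0.08556136,  0.01907962, -0.03265485,
        0.03404544,  0.03102653]), 'effort': array([-7.49024002e-05, -4.90795684e+01, -4.02592756e-01, -3.12610316e+01,
       -6.35306560e-02,  3.36958305e-02,  2.70039880e-05]), 'tool_pos': array([ 0.16130471, -0.6297111 ,  0.22261325]), 'tool_rot': array([1.79990529e+02, 2.79785509e-03, 1.43696905e+01]), 'force': array([ 0.48733018, -0.09027992, -0.59814466]), 'wrist_torque': array([-0.00680784, -0.01981575,  0.01267161]), 'grasp_force': 0.0, 'grip_width': 0.08692306092687772}
```

View pics/scene0.png

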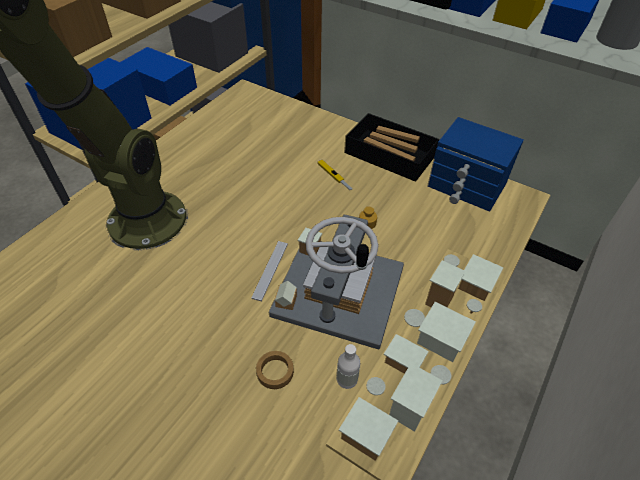

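View pics/top0.png

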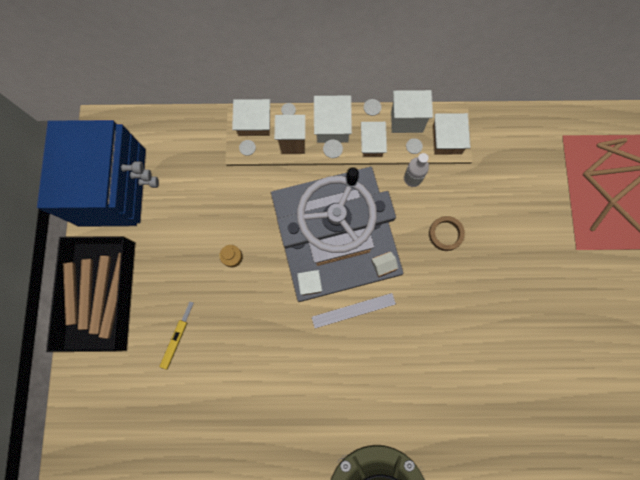

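```bash
cat > h.py <<'E'
import numpy as np
from cell import env, viewer, boxes_of, masks_of
from scipy.spatial.transform import Rotation as R
def cam(c):
    k=viewer.get_calibration(c); return k, R.from_euler('xyz',k['orientation'],degrees=True).as_matrix(), 240/np.tan(np.radians(k['fov_y']/2))
def ray(c,uv,z):
    k,M,f=cam(c); d=M@np.array([(uv[0]-k['cx'])/f,-(uv[1]-k['cy'])/f,-1.]); p=np.array(k['position']); return (p+d*(z-p[2])/d[2])[:2]
def proj(c,P):
    k,M,f=cam(c); q=(np.atleast_2d(P)-k['position'])@M
    return np.c_[k['cx']-f*q[:,0]/q[:,2], k['cy']+f*q[:,1]/q[:,2]]
E
python3 - <<'E'
from h import *
import cv2
np.set_printoptions(precision=4,suppress=True)
for c,hub,gt in(("scene",(342,240),(362,255)),("top",(337,212),(352,176))):
    print(c,"hub",ray(c,hub,.203),"grip",ray(c,gt,.222 if c=="scene" else .24))
    im=viewer.read_camera(c)
    for t in("grip","wheel"):
        for r in masks_of(c,t)[:2]:
            m=r["pixels"]; v,u=np.nonzero(m); print(t,round(r["conf"],2),r["location"],u.min(),u.max(),v.min(),v.max(),m.sum())
            np.save(f"{c}_{t}.npy",m) if r is not None else 0
    # crops
    print(proj(c,[[0,0,0]]))
    u,v=map(int,hub); cr=im[v-60:v+60,u-80:u+80,::-1]; cv2.imwrite(f"pics/c_{c}.png",cv2.resize(cr,None,fx=5,fy=5,interpolation=cv2.INTER_CUBIC))
a=cv2.imread("pics/c_scene.png");b=cv2.imread("pics/c_top.png")
cv2.imwrite("pics/crops.png",cv2.resize(np.hstack([a,b]),(800,300),interpolation=cv2.INTER_AREA))
for t,z in(("house_gable",.05),("house_flat",.077),("glue",.07),("press",.0),("weight",.03)):
    r=boxes_of("top",t)[:1]; print(t,[(x["conf"],x["location"],ray("top",x["location"],z)) for x in r])
E
```

```text
scene hub [0.5977 0.0822] grip [0.6634 0.0541]
grip 0.64 [361.5, 256.5] 355 368 244 269 300
wheel 0.7 [345.4, 246.1] 305 378 217 272 2092
[[147.4832 219.3836]]
top hub [0.5927 0.0832] grip [0.6565 0.0531]
grip 0.72 [351.3, 174.5] 345 358 167 187 230
wheel 0.96 [337.0, 211.9] 297 375 167 253 2614
[[376.9418 497.0781]]
house_gable [(0.8, [384.4, 262.9], array([ 0.5115, -0.0279]))]
house_flat [(0.85, [309.7, 284.8], array([0.4591, 0.1442]))]
glue [(0.93, [413.9, 168.2], array([ 0.7353, -0.1033]))]
press [(0.62, [336.4, 234.0], array([0.5925, 0.0817]))]
weight [(0.69, [227.5, 256.5], array([0.5335, 0.3408]))]
```

View pics/crops.png

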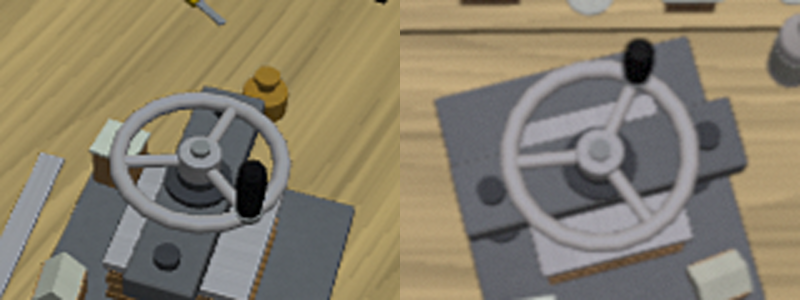

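```bash
cat > fit.py <<'E'
from h import *
import cv2
from scipy.optimize import minimize
a=np.linspace(0,2*np.pi,72,endpoint=False); b=a[::6]
A,B=np.meshgrid(a,b)
T=np.c_[((.075+.008*np.cos(B))*np.cos(A)).ravel(),((.075+.008*np.cos(B))*np.sin(A)).ravel(),(.187+.008*np.sin(B)).ravel()]
C=np.r_[[[.013*np.cos(x),.013*np.sin(x),z] for x in a for z in(.195,.251)]]
def hull(P,s=8):
    im=np.zeros((480,640),np.uint8); h=cv2.convexHull(P.astype(np.float32)); cv2.fillConvexPoly(im,np.round(h*s).astype(np.int32),255,cv2.LINE_AA,3); return im/255.
def fit(masks,x0):
    H={}
    for c,m in masks.items():
        v,u=np.nonzero(m); H[c]=hull(np.c_[u,v].astype(float))
    def cost(p):
        w=np.r_[p[0],p[1],0]; g=w+.075*np.r_[np.cos(p[2]),np.sin(p[2]),0]
        return sum(np.abs(hull(proj(c,np.r_[T+w,C+g]))-h).sum() for c,h in H.items())
    r=minimize(cost,x0,method='Nelder-Mead',options=dict(initial_simplex=np.array(x0)+np.r_[[[0,0,0]],np.diag([.006,.006,.1])])); return r.x,r.fun
E
python3 - <<'E'
from fit import *
M={c:np.load(f"{c}_wheel.npy") for c in("scene","top")}
for m in(M,{"scene":M["scene"]},{"top":M["top"]}):
    x,f=fit(m,[.595,.083,-.43]); print(x[:2].round(4),np.degrees(x[2]).round(1),f)
for c in M:
    v,u=np.nonzero(np.load(f"{c}_grip.npy")); print(c,ray(c,(u.mean(),v.mean()),.222),u.mean(),v.mean())
E
```

```text
[0.5943 0.0849] -27.2 228.74509803921566
[0.5946 0.085 ] -24.4 65.85098039215686
[0.5935 0.0848] -24.9 152.80392156862746
scene [0.66417328 0.05033988] 361.43 256.27666666666664
top [0.66078954 0.05331896] 351.46086956521737 176.99565217391304
```

apply_moves --pt "0 0 -0.25 0 0 0 0" --pt "0.25 -0.2 -0.5 0 0 -0.1 0" --pt "0.45 -0.4 -0.5 0 0 -0.2 0" --pt "0.65 -0.55 -0.5 0 0 -0.3 0" --pt "0.85 -0.7 -0.5 0 0 -0.4 0" --pt "1 -0.84 -0.5 0 0 -0.5 0" --pt "1 -0.84 -0.5 0 0 -0.589 0" --pt "1 -0.84 -0.5 0 0 -0.589 0" --grip_force 10

```text
time_s: 1.95
tool_pos: [0.3169, -0.4135, 0.3236]
tool_rot: [179.9, -0.0, 65.6]
force: [-0.6, -0.9, -0.0]
grip_width: 0.031
grasp_force: 0.0
```

apply_moves --pt "0.25 0.05 0 0 0 0 0" --pt "0.5 0.1 0 0 0 0 0" --pt "0.75 0.15 0 0 0 0 0" --pt "1 0.2 0 0 0 0 0" --pt "1 0.2 0 0 0 0 0"

```text
time_s: 2.45
tool_pos: [0.438, -0.2469, 0.3231]
tool_rot: [179.9, -0.1, 65.5]
force: [1.0, 0.1, 0.5]
grip_width: 0.001
grasp_force: 0.0
```

apply_moves --pt "0.25 0.05 0 0 0 0 0" --pt "0.5 0.1 0 0 0 0 0" --pt "0.75 0.15 0 0 0 0 0" --pt "1 0.2 0 0 0 0 0" --pt "1 0.2 0 0 0 0 0"

```text
time_s: 2.95
tool_pos: [0.5574, -0.0824, 0.3223]
tool_rot: [-180.0, -0.3, 65.4]
force: [-0.6, 0.6, 0.5]
grip_width: 0.0006
grasp_force: 0.0
```

apply_moves --pt "0.25 0.05 0 0 0 0 0" --pt "0.5 0.1 0 0 0 0 0" --pt "0.75 0.15 0 0 0 0 0" --pt "1 0.2 0 0 0 0 0" --pt "1 0.2 0 0 0 0 0" --pt "1 0.2 0 0 0 0 0"

```text
time_s: 3.55
tool_pos: [0.6761, 0.0758, 0.3209]
tool_rot: [-179.9, 0.1, 65.0]
force: [-0.5, -1.4, -0.5]
grip_width: 0.0004
grasp_force: 0.0
```

apply_moves --pt "0.105 -0.01 0 0 0 0 0" --pt "0.105 -0.01 0.15 0 0 0 0" --pt "0.105 -0.01 0.3 0 0 0 0" --pt "0.105 -0.01 0.42 0 0 0 0" --pt "0.105 -0.01 0.53 0 0 0 0" --pt "0.105 -0.01 0.53 0 0 0 0" --pt "0.105 -0.01 0.53 0 0 0 0" --pt "0.105 -0.01 0.53 0 0 0 0"

```text
time_s: 4.35
tool_pos: [0.6837, 0.0943, 0.2186]
tool_rot: [179.8, -0.1, 64.9]
force: [0.4, -0.5, 0.9]
grip_width: 0.0005
grasp_force: 0.0
```

```bash
python3 - <<'E'
from h import *
import cv2
o=env.get_obs(); print(o["tool_pos"],o["tool_rot"],o["force"],o["qpos"])
L=[]
for c,p in(("scene",(350,235)),("top",(345,195))):
    im=viewer.read_camera(c); u,v=p; L.append(cv2.resize(im[v-50:v+50,u-66:u+66,::-1],(400,300),interpolation=cv2.INTER_CUBIC))
cv2.imwrite("pics/app.png",np.hstack(L))
E
```

```text
[0.68369799 0.09427117 0.21863112] [ 1.79840203e+02 -5.03736404e-02  6.48699281e+01] [ 0.38329391 -0.54791046  0.85065589] [ 19.04079716  28.88601557 -42.405349    75.93233456  19.27389286
  82.20188227 -47.40247624]
```

View pics/app.png

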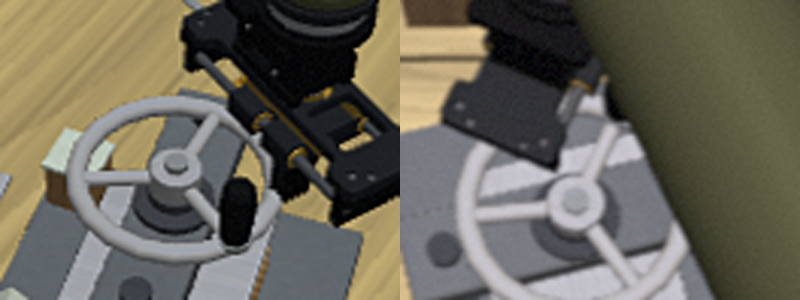

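apply_moves --pt "-0.02 0 0.02 0 0 0 0" --pt "-0.04 0 0.02 0 0 0 0" --pt "-0.06 0 0.02 0 0 0 0" --pt "-0.075 0 0.02 0 0 0 0" --pt "-0.075 0 0.02 0 0 0 0" --pt "-0.075 0 0.02 0 0 0 0"

```text
time_s: 5.05
tool_pos: [0.6765, 0.0819, 0.2126]
tool_rot: [180.0, -0.0, 65.0]
force: [-0.6, 0.3, 0.1]
grip_width: 0.0008
grasp_force: 0.0
```

apply_moves --pt "-0.01 0 0 0 0 0 0" --pt "-0.015 0 0 0 0 0 0" --pt "-0.015 0 0 0 0 0 0"

```text
time_s: 5.35
tool_pos: [0.6752, 0.0791, 0.2125]
tool_rot: [180.0, 0.0, 65.0]
force: [-0.0, 0.1, -0.2]
grip_width: 0.0004
grasp_force: 0.0
```

```bash
python3 - <<'E'
from h import *
import cv2
f=[env.get_obs()]
L=[]
for c,p in(("scene",(365,250)),):
    im=viewer.read_camera(c); u,v=p; L.append(cv2.resize(im[v-40:v+40,u-50:u+50,::-1],(600,480),interpolation=cv2.INTER_CUBIC)); f.append(env.get_obs())
cv2.imwrite("pics/app2.png",np.hstack(L))
for o in f: print(o["tool_pos"].round(4),o["tool_rot"].round(2),o["force"].round(1))
E
```

```text
[0.6752 0.0791 0.2125] [1.800e+02 1.000e-02 6.498e+01] [-0.   0.1 -0.2]
[0.6752 0.0792 0.2125] [1.800e+02 1.000e-02 6.499e+01] [-0.1 -0.2  0.1]
```

View pics/app2.png

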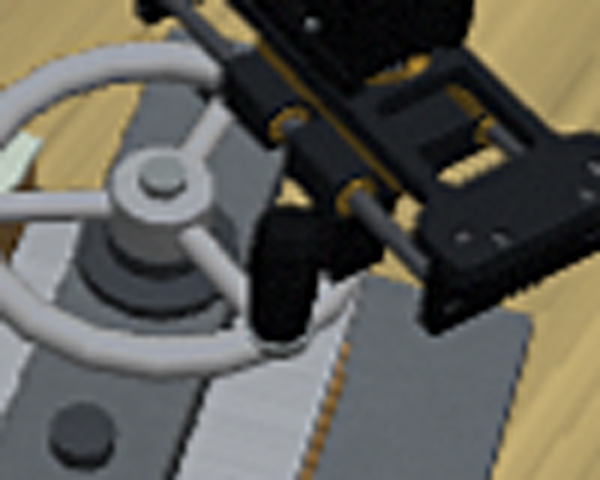

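apply_moves --pt "-0.01 0 0 0 0 0 0" --pt "-0.02 0 0 0 0 0 0" --pt "-0.02 0 0 0 0 0 0"

```text
time_s: 5.7
tool_pos: [0.6734, 0.0752, 0.2125]
tool_rot: [180.0, 0.0, 65.0]
force: [-0.1, -0.3, 0.9]
grip_width: 0.0006
grasp_force: 0.0
```

apply_moves --pt "-0.005 0 0 0 0 0 0" --pt "-0.005 0 0 0 0 0 0"

```text
time_s: 5.9
tool_pos: [0.6733, 0.0751, 0.2126]
tool_rot: [180.0, -0.0, 65.0]
force: [0.6, -0.3, -0.1]
grip_width: 0.0004
grasp_force: 0.6
```

apply_moves --pt "-0.005 0 0 0 0 0 0" --pt "-0.005 0 0 0 0 0 0"

```text
time_s: 6.1
tool_pos: [0.6731, 0.0747, 0.2126]
tool_rot: [180.0, -0.1, 65.0]
force: [2.3, 2.6, -1.0]
grip_width: 0.0006
grasp_force: 1.7
```

apply_moves --pt "-0.005 0 0 0 0 0 0" --pt "-0.005 0 0 0 0 0 0"

```text
time_s: 6.3
tool_pos: [0.6725, 0.0731, 0.2126]
tool_rot: [180.0, -0.0, 65.0]
force: [3.1, 2.3, -1.2]
grip_width: 0.0005
grasp_force: 1.8
```

```bash
cat > plan.py <<'E'
import numpy as np
W=np.array([.5945,.0845]); p0=np.radians(-25); yaw=np.radians(65); ax,ay,r=.0115,.015,.013
X=np.array([np.cos(yaw),np.sin(yaw)]); Y=np.array([np.sin(yaw),-np.cos(yaw)])
def sd(q): # rounded-rect signed distance
    d=np.abs(q)-[ax,ay]; return np.hypot(*np.maximum(d,0))+min(max(d),0)-r
from scipy.optimize import brentq
def pusher(th): # handle turned th degrees
    f=p0-np.radians(th); t=np.array([np.sin(f),-np.cos(f)]); tt=np.array([t@X,t@Y])
    s=brentq(lambda s:sd(s*tt),0,.1); return W+.075*np.array([np.cos(f),np.sin(f)])-s*t
def rows(c0,th):
    return [[round(float(d@X)/.2*200)/200,round(float(d@Y)/.2*200)/200] for d in (pusher(a)-c0 for a in th)]
E
python3 - <<'E'
from plan import *
c=np.array([.6722,.0728]); print(pusher(0),pusher(2))
th=np.arange(1,101)*3.5
for i in range(0,100,20):
    R=rows(c,th[i:i+20]); print(th[i+19],[[a,b,0,0,0,0,0] for a,b in R]); c=c+.2*(R[-1][0]*X+R[-1][1]*Y); print(c)
E
```

```text
[0.67282723 0.07500817] [0.67245504 0.07229368]
70.0 [[-0.01, 0.005, 0, 0, 0, 0, 0], [-0.035, 0.01, 0, 0, 0, 0, 0], [-0.055, 0.015, 0, 0, 0, 0, 0], [-0.08, 0.02, 0, 0, 0, 0, 0], [-0.1, 0.02, 0, 0, 0, 0, 0], [-0.125, 0.02, 0, 0, 0, 0, 0], [-0.145, 0.02, 0, 0, 0, 0, 0], [-0.165, 0.02, 0, 0, 0, 0, 0], [-0.185, 0.02, 0, 0, 0, 0, 0], [-0.205, 0.015, 0, 0, 0, 0, 0], [-0.225, 0.01, 0, 0, 0, 0, 0], [-0.245, 0.005, 0, 0, 0, 0, 0], [-0.27, 0.0, 0, 0, 0, 0, 0], [-0.29, -0.01, 0, 0, 0, 0, 0], [-0.31, -0.02, 0, 0, 0, 0, 0], [-0.335, -0.035, 0, 0, 0, 0, 0], [-0.355, -0.05, 0, 0, 0, 0, 0], [-0.375, -0.07, 0, 0, 0, 0, 0], [-0.395, -0.085, 0, 0, 0, 0, 0], [-0.415, -0.11, 0, 0, 0, 0, 0]]
[0.61718391 0.00687406]
140.0 [[-0.015, -0.02, 0, 0, 0, 0, 0], [-0.03, -0.04, 0, 0, 0, 0, 0], [-0.045, -0.065, 0, 0, 0, 0, 0], [-0.055, -0.09, 0, 0, 0, 0, 0], [-0.065, -0.11, 0, 0, 0, 0, 0], [-0.075, -0.135, 0, 0, 0, 0, 0], [-0.08, -0.155, 0, 0, 0, 0, 0], [-0.085, -0.18, 0, 0, 0, 0, 0], [-0.09, -0.2, 0, 0, 0, 0, 0], [-0.095, -0.225, 0, 0, 0, 0, 0], [-0.1, -0.245, 0, 0, 0, 0, 0], [-0.1, -0.265, 0, 0, 0, 0, 0], [-0.1, -
[... 1481 characters left out ...]
 0, 0, 0, 0], [0.33, 0.32, 0, 0, 0, 0, 0]]
[0.61472154 0.16249519]
350.0 [[0.0, 0.02, 0, 0, 0, 0, 0], [0.005, 0.045, 0, 0, 0, 0, 0], [0.005, 0.065, 0, 0, 0, 0, 0], [0.01, 0.085, 0, 0, 0, 0, 0], [0.01, 0.11, 0, 0, 0, 0, 0], [0.005, 0.13, 0, 0, 0, 0, 0], [0.005, 0.155, 0, 0, 0, 0, 0], [0.0, 0.18, 0, 0, 0, 0, 0], [-0.01, 0.205, 0, 0, 0, 0, 0], [-0.02, 0.225, 0, 0, 0, 0, 0], [-0.03, 0.25, 0, 0, 0, 0, 0], [-0.045, 0.275, 0, 0, 0, 0, 0], [-0.06, 0.3, 0, 0, 0, 0, 0], [-0.08, 0.32, 0, 0, 0, 0, 0], [-0.1, 0.34, 0, 0, 0, 0, 0], [-0.12, 0.36, 0, 0, 0, 0, 0], [-0.14, 0.38, 0, 0, 0, 0, 0], [-0.165, 0.395, 0, 0, 0, 0, 0], [-0.185, 0.41, 0, 0, 0, 0, 0], [-0.21, 0.42, 0, 0, 0, 0, 0]]
[0.67310143 0.08893033]
```

apply_moves --pt "-0.01 0.005 0 0 0 0 0" --pt "-0.035 0.01 0 0 0 0 0" --pt "-0.055 0.015 0 0 0 0 0" --pt "-0.08 0.02 0 0 0 0 0" --pt "-0.1 0.02 0 0 0 0 0" --pt "-0.125 0.02 0 0 0 0 0" --pt "-0.145 0.02 0 0 0 0 0" --pt "-0.165 0.02 0 0 0 0 0" --pt "-0.185 0.02 0 0 0 0 0" --pt "-0.205 0.015 0 0 0 0 0" --pt "-0.225 0.01 0 0 0 0 0" --pt "-0.245 0.005 0 0 0 0 0" --pt "-0.27 0.0 0 0 0 0 0" --pt "-0.29 -0.01 0 0 0 0 0" --pt "-0.31 -0.02 0 0 0 0 0" --pt "-0.335 -0.035 0 0 0 0 0" --pt "-0.355 -0.05 0 0 0 0 0" --pt "-0.375 -0.07 0 0 0 0 0" --pt "-0.395 -0.085 0 0 0 0 0" --pt "-0.415 -0.11 0 0 0 0 0"

```text
time_s: 8.3
tool_pos: [0.6169, 0.0061, 0.2124]
tool_rot: [180.0, 0.0, 65.0]
force: [3.0, -1.2, 0.1]
grip_width: 0.0003
grasp_force: 1.7
```

```bash
python3 - <<'E'
from h import *
import cv2
o=env.get_obs(); print(o["tool_pos"],o["tool_rot"],o["force"],o["qpos"].round(1))
L=[]
for c,p in(("scene",(350,255)),("top",(350,205))):
    im=viewer.read_camera(c); u,v=p; L.append(cv2.resize(im[v-50:v+50,u-66:u+66,::-1],(400,300),interpolation=cv2.INTER_CUBIC))
    print(c,[(r["location"],round(r["conf"],2),ray(c,r["location"],.222).round(4)) for r in boxes_of(c,"grip")[:2]])
cv2.imwrite("pics/p1.png",np.hstack(L))
E
```

```text
[0.6169308  0.0061401  0.21243393] [1.79974073e+02 3.64673625e-02 6.49556798e+01] [ 2.95909079 -1.208896    0.14373542] [ 31.5  19.6 -43.3  87.8  13.7  78.  -38. ]
scene [([346.6, 301.7], 0.65, array([ 0.6972, -0.0673])), ([322.4, 258.7], 0.48, array([ 0.5981, -0.0009]))]
top []
```

View pics/p1.png

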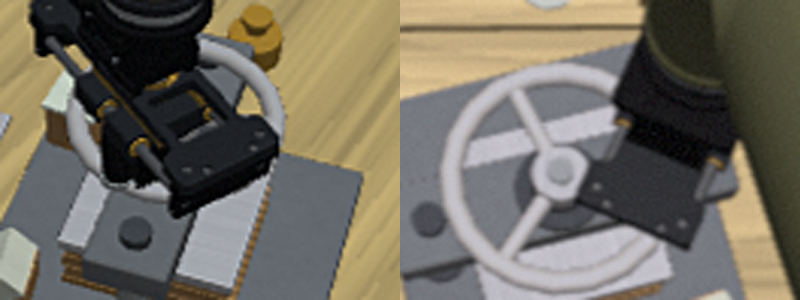

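apply_moves --pt "-0.015 -0.02 0 0 0 0 0" --pt "-0.03 -0.04 0 0 0 0 0" --pt "-0.045 -0.065 0 0 0 0 0" --pt "-0.055 -0.09 0 0 0 0 0" --pt "-0.065 -0.11 0 0 0 0 0" --pt "-0.075 -0.135 0 0 0 0 0" --pt "-0.08 -0.155 0 0 0 0 0" --pt "-0.085 -0.18 0 0 0 0 0" --pt "-0.09 -0.2 0 0 0 0 0" --pt "-0.095 -0.225 0 0 0 0 0" --pt "-0.1 -0.245 0 0 0 0 0" --pt "-0.1 -0.265 0 0 0 0 0" --pt "-0.1 -0.29 0 0 0 0 0" --pt "-0.1 -0.31 0 0 0 0 0" --pt "-0.1 -0.335 0 0 0 0 0" --pt "-0.095 -0.36 0 0 0 0 0" --pt "-0.085 -0.38 0 0 0 0 0" --pt "-0.08 -0.405 0 0 0 0 0" --pt "-0.07 -0.43 0 0 0 0 0" --pt "-0.055 -0.455 0 0 0 0 0"

```text
time_s: 10.5
tool_pos: [0.5294, 0.0355, 0.2124]
tool_rot: [-180.0, 0.1, 65.0]
force: [1.4, -4.5, 0.9]
grip_width: 0.0007
grasp_force: 1.8
```

```bash
cat > look.py <<'E'
from h import *
import cv2,sys
o=env.get_obs(); print(o["tool_pos"],o["force"],o["qpos"].round(1))
L=[]
for c,p in(("scene",(340,245)),("top",(340,212))):
    im=viewer.read_camera(c); u,v=p; L.append(cv2.resize(im[v-50:v+50,u-66:u+66,::-1],(400,300),interpolation=cv2.INTER_CUBIC))
cv2.imwrite(f"pics/{sys.argv[1]}.png",np.hstack(L))
E
python3 look.py p2
```

```text
[0.52944426 0.03546327 0.21244397] [ 1.3869409  -4.49238168  0.9322788 ] [ 35.9   7.6 -45.8  99.5   5.7  75.3 -36.1]
```

apply_moves --pt "0.015 -0.025 0 0 0 0 0" --pt "0.03 -0.045 0 0 0 0 0" --pt "0.05 -0.07 0 0 0 0 0" --pt "0.07 -0.09 0 0 0 0 0" --pt "0.095 -0.11 0 0 0 0 0" --pt "0.115 -0.125 0 0 0 0 0" --pt "0.135 -0.14 0 0 0 0 0" --pt "0.16 -0.155 0 0 0 0 0" --pt "0.18 -0.165 0 0 0 0 0" --pt "0.205 -0.175 0 0 0 0 0" --pt "0.225 -0.185 0 0 0 0 0" --pt "0.25 -0.19 0 0 0 0 0" --pt "0.27 -0.195 0 0 0 0 0" --pt "0.295 -0.2 0 0 0 0 0" --pt "0.315 -0.205 0 0 0 0 0" --pt "0.34 -0.205 0 0 0 0 0" --pt "0.36 -0.21 0 0 0 0 0" --pt "0.385 -0.21 0 0 0 0 0" --pt "0.405 -0.21 0 0 0 0 0" --pt "0.425 -0.205 0 0 0 0 0"

```text
time_s: 12.6
tool_pos: [0.5286, 0.1307, 0.2125]
tool_rot: [-179.9, 0.0, 65.0]
force: [-1.6, -2.5, -0.8]
grip_width: 0.0005
grasp_force: 1.8
```

```bash
python3 look.py p3
```

```text
[0.52855679 0.13072324 0.21245003] [-1.63665386 -2.49952104 -0.79416689] [ 28.2  10.5 -49.7  97.6   8.2  75.7 -48. ]
```

View pics/p3.png

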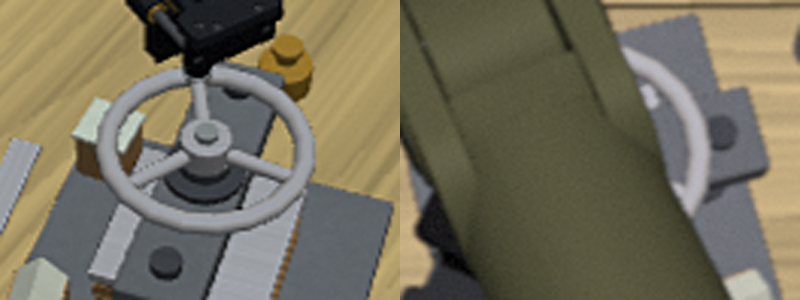

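apply_moves --pt "0.02 0.0 0 0 0 0 0" --pt "0.04 0.005 0 0 0 0 0" --pt "0.06 0.01 0 0 0 0 0" --pt "0.08 0.015 0 0 0 0 0" --pt "0.105 0.025 0 0 0 0 0" --pt "0.125 0.035 0 0 0 0 0" --pt "0.145 0.045 0 0 0 0 0" --pt "0.17 0.06 0 0 0 0 0" --pt "0.19 0.075 0 0 0 0 0" --pt "0.21 0.095 0 0 0 0 0" --pt "0.23 0.115 0 0 0 0 0" --pt "0.245 0.135 0 0 0 0 0" --pt "0.26 0.16 0 0 0 0 0" --pt "0.275 0.18 0 0 0 0 0" --pt "0.285 0.205 0 0 0 0 0" --pt "0.3 0.225 0 0 0 0 0" --pt "0.31 0.25 0 0 0 0 0" --pt "0.315 0.275 0 0 0 0 0" --pt "0.32 0.295 0 0 0 0 0" --pt "0.33 0.32 0 0 0 0 0"

```text
time_s: 14.7
tool_pos: [0.615, 0.1624, 0.2124]
tool_rot: [-180.0, 0.0, 65.0]
force: [-4.1, 0.3, -0.6]
grip_width: 0.0005
grasp_force: 1.7
```

```bash
python3 look.py p4
```

```text
[0.61496914 0.16236064 0.21241433] [-4.05317068  0.28535426 -0.5553099 ] [ 19.   23.5 -47.6  84.8  17.4  79.4 -54.4]
```

apply_moves --pt "0.0 0.02 0 0 0 0 0" --pt "0.005 0.045 0 0 0 0 0" --pt "0.005 0.065 0 0 0 0 0" --pt "0.01 0.085 0 0 0 0 0" --pt "0.01 0.11 0 0 0 0 0" --pt "0.005 0.13 0 0 0 0 0" --pt "0.005 0.155 0 0 0 0 0" --pt "0.0 0.18 0 0 0 0 0" --pt "-0.01 0.205 0 0 0 0 0" --pt "-0.02 0.225 0 0 0 0 0" --pt "-0.03 0.25 0 0 0 0 0" --pt "-0.045 0.275 0 0 0 0 0" --pt "-0.06 0.3 0 0 0 0 0" --pt "-0.08 0.32 0 0 0 0 0" --pt "-0.1 0.34 0 0 0 0 0" --pt "-0.12 0.36 0 0 0 0 0" --pt "-0.14 0.38 0 0 0 0 0" --pt "-0.165 0.395 0 0 0 0 0" --pt "-0.185 0.41 0 0 0 0 0" --pt "-0.21 0.42 0 0 0 0 0"

```text
time_s: 16.8
tool_pos: [0.6736, 0.0886, 0.2127]
tool_rot: [180.0, -0.0, 65.0]
force: [1.1, 3.9, -0.9]
grip_width: 0.0004
grasp_force: 1.8
```

```bash
python3 look.py p5; python3 -c "
from plan import *
t=np.array([.6732,.0749])
from cell import env
d=t-env.get_obs()['tool_pos'][:2]; print(d@X*5,d@Y*5)"
```

```text
[0.67357511 0.08858446 0.21265501] [ 1.08768621  3.90990032 -0.93208418] [ 21.7  28.5 -45.   78.   20.   81.5 -47.7]
-0.055549076492303714 0.024179972112339767
```

View pics/p5.png

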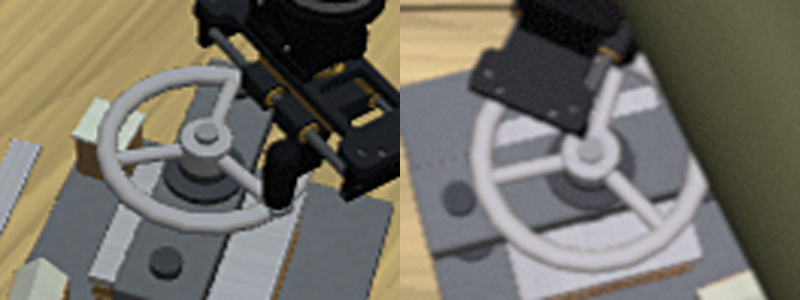

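apply_moves --pt "-0.01 0.01 0 0 0 0 0" --pt "-0.02 0.015 0 0 0 0 0" --pt "-0.03 0.02 0 0 0 0 0" --pt "-0.04 0.025 0 0 0 0 0" --pt "-0.048 0.025 0 0 0 0 0" --pt "-0.048 0.025 0 0 0 0 0" --pt "-0.048 0.025 0 0 0 0 0"

```text
time_s: 17.6
tool_pos: [0.6739, 0.0776, 0.2126]
tool_rot: [179.9, 0.0, 65.0]
force: [2.2, 1.1, 0.1]
grip_width: 0.0003
grasp_force: 1.3
```

```bash
cat > cmp.py <<'E'
# wheel angle left to go: warp the wheel plane to a rectified view in both pictures, unroll to polar, correlate
from plan import *
from h import *
import cv2
o=env.get_obs(); d=np.array([.6732,.0749])-o['tool_pos'][:2]; print(o['tool_pos'],o['force'],"left to contact pose mm",d@X*1e3,d@Y*1e3)
def polar(im,c,z=.187):
    a=np.radians(np.arange(0,360,.25)); rr=np.linspace(.026,.062,40)
    A,Q=np.meshgrid(a,rr); P=np.c_[(W[0]+Q*np.cos(A)).ravel(),(W[1]+Q*np.sin(A)).ravel(),np.full(A.size,z)]
    m=proj(c,P).astype(np.float32).reshape(*A.shape,2); return cv2.remap(cv2.cvtColor(im,cv2.COLOR_BGR2GRAY),m,None,cv2.INTER_CUBIC).astype(float)
for c in("scene","top"):
    n=viewer.read_camera(c)[:,:,::-1].copy(); o=cv2.imread(f"pics/{c}0.png")
    p,q=polar(o,c),polar(n,c)
    for name,ang in(("-25",-25),("-145",-145),("95",95)):
        w=80; i0=int((ang%360)*4); idx=np.arange(i0-w,i0+w)
        best=[]
        for s in range(-60,61):
            a=p[:,idx%1440]; b=q[:,(idx+s)%1440]; best.append(np.abs(a-b).mean())
        k=int(np.argmin(best)); print(c,name,"shift deg (ccw +)",(k-60)/4,"resid",round(best[k],1),round(np.median(best),1))
E
python3 cmp.py
```

```text
[0.67394225 0.07756613 0.21261379] [2.23571808 1.07456014 0.08571171] left to contact pose mm -2.7300181625999675 0.45404850720126777
scene -25 shift deg (ccw +) 1.75 resid 8.8 44.9
scene -145 shift deg (ccw +) 2.25 resid 11.4 38.0
scene 95 shift deg (ccw +) 2.25 resid 23.4 37.2
top -25 shift deg (ccw +) -13.5 resid 36.2 42.0
top -145 shift deg (ccw +) 1.25 resid 24.2 43.7
top 95 shift deg (ccw +) 2.5 resid 22.3 39.9
```

apply_moves --pt "-0.006 0.001 0 0 0 0 0" --pt "-0.012 0.002 0 0 0 0 0" --pt "-0.012 0.002 0 0 0 0 0" --pt "-0.012 0.002 0 0 0 0 0"

```text
time_s: 18.1
tool_pos: [0.673, 0.0758, 0.2126]
tool_rot: [180.0, 0.0, 65.0]
force: [3.2, 2.0, 1.6]
grip_width: 0.0007
grasp_force: 1.7
```

```bash
python3 cmp.py
```

```text
[0.67300696 0.0758175  0.21259453] [3.21525936 2.00315182 1.58426713] left to contact pose mm -0.749955720080928 0.5627053350627661
scene -25 shift deg (ccw +) 0.25 resid 6.5 44.3
scene -145 shift deg (ccw +) 0.75 resid 11.1 39.4
scene 95 shift deg (ccw +) 0.5 resid 27.9 39.6
top -25 shift deg (ccw +) -15.0 resid 37.8 48.5
top -145 shift deg (ccw +) 1.0 resid 24.2 43.6
top 95 shift deg (ccw +) 2.0 resid 22.5 40.5
```

apply_moves --pt "-0.0035 0 0 0 0 0 0" --pt "-0.0035 0 0 0 0 0 0" --pt "-0.0035 0 0 0 0 0 0" --pt "0.02 0 0 0 0 0 0" --pt "0.06 0 0 0 0 0 0" --pt "0.12 0 0 0 0 0 0" --pt "0.15 0 -0.2 0 0 0 0" --pt "0.15 0 -0.4 0 0 0 0" --pt "0.25 0 -0.6 0 0 0 0" --pt "0.5 0 -0.6 0 0 0 0" --pt "0.75 0 -0.6 0 0 0 0" --pt "1 0 -0.6 0 0 0 0" --pt "1 0 -0.6 0 0 0 0" --pt "1 0 -0.6 0 0 0 0"

```text
time_s: 19.6
tool_pos: [0.7564, 0.2614, 0.3293]
tool_rot: [-179.8, 0.1, 65.3]
force: [0.3, -0.6, -0.4]
grip_width: 0.0001
grasp_force: 0.0
```

```bash
python3 cmp.py; python3 look.py p6
```

```text
[0.7564168  0.26135035 0.32932951] [ 0.25378044 -0.63764484 -0.40076452] left to contact pose mm -204.15034091828076 3.3772907082362176
scene -25 shift deg (ccw +) -0.25 resid 4.6 43.6
scene -145 shift deg (ccw +) 0.25 resid 7.1 37.4
scene 95 shift deg (ccw +) 0.0 resid 5.6 29.2
top -25 shift deg (ccw +) 15.0 resid 51.5 54.0
top -145 shift deg (ccw +) 5.5 resid 45.7 46.2
top 95 shift deg (ccw +) -15.0 resid 43.3 46.3
[0.75754775 0.25666689 0.33242757] [ 0.00145938 -0.06683423  0.19587014] [ -4.5  43.5 -42.2  39.9  28.4 103.3 -55.8]
```

View pics/p6.png

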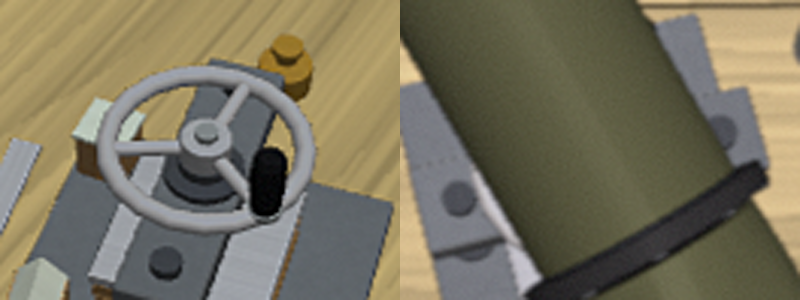

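```bash
python3 -c "
from cell import env
o=env.get_obs(); print(o['joint_velocities'].round(2),o['force'].round(1)); print(env.sign_off())"
```

```text
[ 0.72 -0.63  0.01  0.15 -0.2  -0.14 -0.08] [-0.3 -0.4  0.2]
the job is handed in; nothing more can be done
None
```

I pushed the hand wheel one full turn clockwise. The scene camera shows the handle back at its starting angle to within about 0.3°. The arm is clear of everything, and the job was handed in at about 20 s.

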